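Slide a tube carrier round the L-slot to the bar-code reader

ROBOT

A 6-joint arm with a two-finger parallel gripper is mounted at the origin on the work surface. World frame = base frame: x ahead of the robot, y to its left, z up, the work surface at z = 0. Lengths are in m, angles in degrees, forces in N, time in s.
With the tool pointing down it reaches from about 0.4 to 0.825 m from the base axis. Payload 7 kg.
Tool frame: the origin (TCP) lies midway between the tips of the shut fingers; the grasp point (between the pads) lies r.pinch_z behind it (r.pinch_z is the distance from the TCP to the grasp point, in m); z points along the fingers, y is the line along which they close (so a half turn about z gives the same grasp; the last joint's range is limited). The gripper opens to 88 mm and grips with 3 to 60 N. Pads are 19 mm wide; open, the fingers measure 130 mm over their backs; the gripper's body (78 mm by 193 mm) begins 47 mm behind the grasp point.
Start: joints at [-47.492, 20.546, 0.682, 0, -70.136, -16.507], TCP at [0.296, -0.607, 0.227] pointing down, gripper open.
Joint ranges: [-176.03, 176.03], [-82.01, 121.73], [-58.28, 71.71], [-173.87, 95.51], [-174.79, -0.11], [-173.66, 173.66]. Speed limits (degrees/s): [136.94, 136.94, 172.46, 180, 180, 180].

INTERFACE

Orientations are given as [roll, pitch, yaw] about the fixed x, y, z axes, in that order (R = Rz(yaw) Ry(pitch) Rx(roll)).
In Python, from plant import r, optics, job gives the robot as it stands.
- The arm moves only by the shell command python3 -m crank 'ROWS' [FORCE]. ROWS is JSON, a list of rows, each an object with "xyz": the shift along the tool's x, y, z in units of 30 mm (1.0 is 30 mm), a list of three; "delta_rot": the turn, a rotation vector about the tool's x, y, z in degrees, a list of three; "claw": the closure, from 0 (fully open) to 1 (shut). A call has 1 to 20 rows; each row is the pose to reach, as a shift and turn from the pose commanded when the call began, along the tool's axes at that moment; what a row does not reach only later rows make up. A row lasts 1/8 s, in which the tool goes at most 62.5 mm and 10.7 degrees, less where a joint would pass 70% of its speed; a pose out of reach is approached as far as the arm can. A call with a gripper value outside its range is refused whole. The fingers move at their own pace and stop on an object; FORCE is the grip in N (left out, the last holds). Time passes only in rows, so rows that repeat a pose let the fingers close. It gives the time, the measured TCP pose, the force, the opening and the grip force at its end, in the units of the state.
- r.get_state(): the state, without advancing time (a new reading comes with each control period).
- optics.capture(name): name is "side" or "top"; returns a dict with "img" (480x640x3 uint8, blue, green, red), "fovy" (degrees; the focal length in pixels is half the picture's height over the tangent of half this angle, whatever the lens; pixels are square), "cx", "cy" (the principal point, pixels), "eye" and "rotation" of the camera in the world. Camera axes: x right, y up, looking along -z (the intrinsics and any distortion apply to the point x, -y, -z); pixel columns grow to the right and rows downward; lengths in m; the calibration is good to about 2 mm. A picture is of the moment at which its call begins. There is no depth.
- job.close_job(): hands the job in; it is judged then, once.
The state is a dict: "time_s": time; "joints": joint angles; "qd": joint speeds; "joint_torque": joint torques, N m; "tcp_pos": TCP position; "eef_rot": TCP orientation; "contact_force": force on the tool from outside, world axes, zero at the start; "moment": the same for the moment, N m; "gripper_width": finger opening in m; "gripper_force": force on a finger pad.
Only numpy, scipy, OpenCV 4.12 (cv2) and the standard library are available. Lean on these libraries where they do the work, as an engineer would, in place of code of your own. Each camera call takes 0.05 s, during which the arm holds its last target. There are 200 camera calls.

TASK

Check in the waiting blood sample: push the carrier that holds the lavender-capped tube along the guide slot of the check-in station, round the corner, and right up to the end of the slot in front of the bar-code reader. Push it by its grey base only, without touching the tube, and keep it standing on the deck with its pin in the slot - do not lift or tip it. Leave the parked carrier, the tube rack and the cup where they are.

Things in the scene. Friction and masses are not known exactly. Their poses are not given: they have to be found in the camera images.
- bay: Check-in station, fixed on the bench, turned up to 0.8 rad: pale blue deck 240 mm (x) by 270 mm (y) on a grey cabinet, deck top 45 mm above the bench. Origin at bench height; deck spans x -120..120, y -160..110 mm; z up. A black L slot 12 mm wide, 12 mm deep is cut in the deck: first leg along +x (slot_start to slot_corner, 130 mm), second along -y (to slot_end, 110 mm).
- slot_start (a point): Centre of the pin when it is at the closed near end of the slot's first leg, at deck height.
- slot_corner (a point): Corner of the slot's centreline, at deck height. The pin has 1.5 mm of play on each side of the centreline, so pushed fully into the corner the carrier stands 1.5 mm past it. The inside of the corner is rounded, radius 8 mm.
- slot_end (a point): Centre of the pin when it is against the closed end of the slot's second leg, at deck height: the reading place. A grey bar-code reader with a dark red window (66 mm by 46 mm, top 64 mm above the deck) stands 45 mm beyond it. Only the reader and the two carriers rise above the deck.
- carrier: Carrier to push: weighted grey puck, 60 mm diameter, 38 mm high, with a collar 34 mm wide, 8 mm high on top; slides and spins freely; 0.15 to 0.3 kg. Origin at the centre of its underside (deck height), z up. A 9 mm steel pin goes 10 mm down from there into the slot. Starts in the first leg, up to 40 mm from slot_start. Stands loose: pushed hard or high against the slot's end it tips.
- tube: Lavender-capped blood tube, 13 mm diameter, fixed upright in the middle of the carrier and moving with it; its cap is 16 mm wide and ends 81 mm above the deck. Same origin and axes as the carrier. Not to be touched.
- parked_carrier: A second carrier of the same shape and size, with a yellow-capped tube, parked with its pin in a hole of the deck 85 mm to the station's -y and 60 mm to its -x of its origin. Origin at the centre of its underside. Leave it.
- rack: Loose white tube rack, 100 mm (x) by 166 mm (y), 50 mm high and 85 mm high over the yellow and lavender caps, on the bench to the right of the station, seen from the robot (world -y). Origin at the centre of its underside. Leave it.
- cup: Loose white paper cup, 74 mm wide and 85 mm high, on the bench to the left of the station, seen from the robot (world +y). Origin at the centre of its underside. Leave it.

How it is judged (in metres and radians):
On the way:
1. the carrier reaches the corner of the slot (x of carrier in the frame of bay above 0.042 m and y of carrier in the frame of bay above 0.03 m).
At the end, for the whole second after the job is handed in: The carrier stands at rest, flat on the deck (within 3 mm and 0.06 rad), its centre within 5 mm of the slot's end; the parked carrier, the rack and the cup are within 10 mm of where they were (horizontal distance between carrier and slot_end below 0.005 m and z of carrier in the frame of bay below 0.048 m and angle between carrier's own z axis and vertical below 0.06 rad and linear speed of carrier below 0.01 m/s and distance of each of parked_carrier, rack, cup from where it was at the start of the episode below 0.01 m); the robot touches nothing.
It fails at once if the carrier is lifted or tipped, its underside's centre more than 8 mm above the deck (z of carrier in the frame of bay above 0.053 m).
It fails at once if the carrier is tipped by more than 0.35 rad (angle between carrier's own z axis and vertical above 0.35 rad).
It fails at once if the tube is touched (more than 0.5 N) (contact force between any of the fingers, the arm and tube above 0.5 N).
It fails at once if the parked carrier, the rack or the cup is pushed more than 10 mm or lifted (distance of any of parked_carrier, rack, cup from where it was at the start of the episode above 0.01 m).
It also fails if it takes over 51 s, if anything falls off the work surface, if the arm or the gripper's body presses on something with over 40 N, if the wrist force passes 120 N, or if a joint passes its speed limit or range.

## Working session

There is one attempt and no reset: what is moved stays moved. The work goes in short steps, Python scripts to look and compute and a shell command to move; the robot and the scene stay as the last step left them, time stands still between calls to the robot, and variables do not carry over. Pictures are saved under pics/ and viewed, at most 10 in all, crops included, and the job is handed in when it is done.

```bash
ls; mkdir -p pics; python3 - <<'E'
from plant import r, optics, job
import cv2
for n in("top","side"):
    c=optics.capture(n); cv2.imwrite(f"pics/{n}0.png",c["img"])
    print(n,{k:v for k,v in c.items() if k!="img"})
print(r.get_state(), r.pinch_z)
E
```

```text
pics
top {'fovy': 44.15079012178191, 'cx': 328.5421925646523, 'cy': 236.76181257872963, 'eye': array([ 0.31713271, -0.04890132,  1.57035177]), 'rotation': array([  8.25334043,   0.62700291, -89.19490632])}
side {'fovy': 46.47305076303629, 'cx': 320.6825485976427, 'cy': 233.63023485618493, 'eye': array([0.47600963, 0.79602132, 0.98550712]), 'rotation': array([  42.69941224,   -0.18090051, -174.09734867])}
{'time_s': 0.1, 'joints': array([-4.74918931e+01,  2.05883153e+01,  6.40013471e-01, -1.75548635e-02,
       -7.01358658e+01, -1.65059320e+01]), 'qd': array([-0.06426942, -0.11264272,  0.1618473 ,  0.02033652,  0.04895306,
        0.069719  ]), 'joint_torque': array([ 3.30653693e-04, -5.84162736e+01,  2.93750149e+01,  7.01539278e+00,
        1.01778569e-02, -7.90610056e-05]), 'tcp_pos': array([ 0.29570246, -0.6063058 ,  0.22571336]), 'eef_rot': array([ 1.79914612e+02, -8.09192253e-03, -1.54003796e+02]), 'contact_force': array([-0.03746169,  0.17223879,  0.15399753]), 'moment': array([-0.03679906,  0.01455468, -0.00434554]), 'gripper_force': 0.0, 'gripper_width': 0.08801424464183115} 0.0188
```

View pics/top0.png

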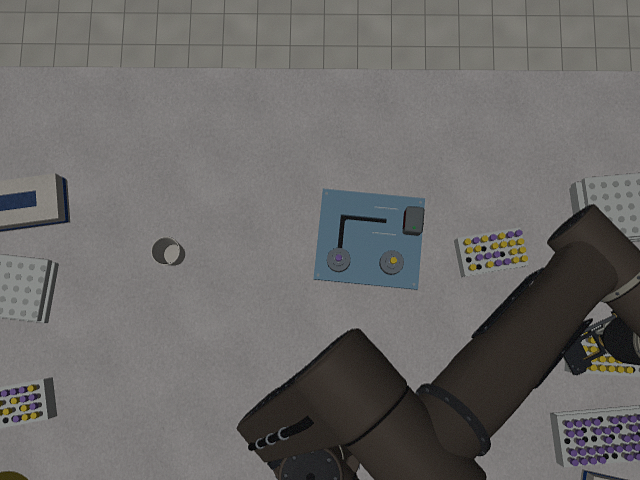

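View pics/side0.png

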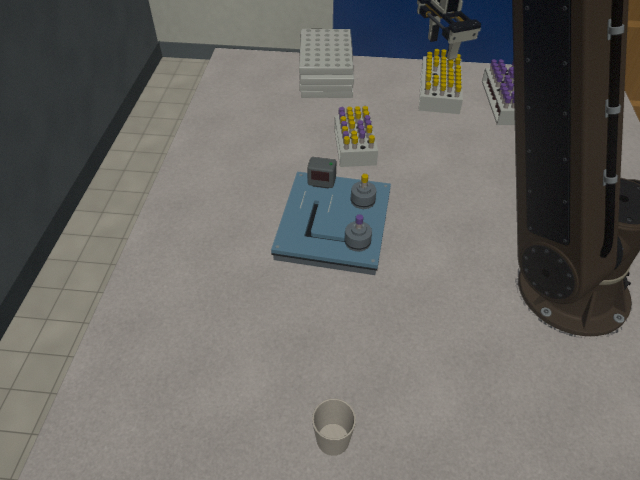

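The top view shows the station with deck corners near (322,189), (425,198), (417,289) and (314,280). The slot corner is near (343,217) and its end near (386,220). The lavender carrier is at (339,258), the parked one at (392,261), the reader at (413,220), the rack at (492,253) and the cup at (168,251). The side view agrees. I'll enlarge the station to read it more closely.

```bash
cat > h.py <<'E'
import numpy as np, cv2
from scipy.spatial.transform import Rotation as R
def ray(c,u,v):
    f=240/np.tan(np.radians(c["fovy"]/2))
    d=np.array([(u-c["cx"])/f,-(v-c["cy"])/f,-1.])
    return R.from_euler("xyz",c["rotation"],degrees=True).as_matrix()@d
def at(c,u,v,z):
    d=ray(c,u,v); return (c["eye"]+d*(z-c["eye"][2])/d[2])[:2]
E
python3 - <<'E'
import cv2
i=cv2.imread("pics/top0.png")[180:300,305:435]
cv2.imwrite("pics/topc.png",cv2.resize(i,None,fx=5,fy=5,interpolation=cv2.INTER_CUBIC)[:600])
E
```

```text
(no output)
```

View pics/topc.png

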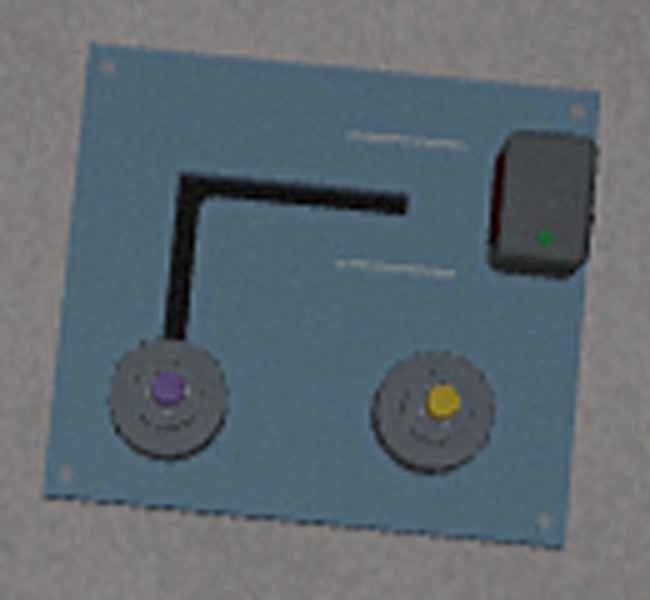

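The enlarged crop gives deck corners at (90,42), (600,92), (565,548) and (45,496). The slot corner is at (190,187), the slot's end edge at (408,204), the carrier rim centre at (169,397) and the parked rim centre at (434,410).

```bash
python3 - <<'E'
from h import *
from plant import optics
c=optics.capture("top"); s=optics.capture("side")
P=lambda u,v,z:at(c,305+(u-2)/5,180+(v-2)/5,z)
B=np.array([[120,110],[120,-160],[-120,-160],[-120,110]])/1e3
W=np.array([P(*p,.045) for p in[(90,42),(600,92),(565,548),(45,496)]])
b0,w0=B.mean(0),W.mean(0); z=((B-b0)@[1,1j]).conj()@((W-w0)@[1,1j]); a=np.angle(z)
M=np.array([[np.cos(a),-np.sin(a)],[np.sin(a),np.cos(a)]]); o=w0-M@b0
print("scale",abs(z)/((B-b0)**2).sum(),"yaw",np.degrees(a),"o",o,"resid",(W-(B@M.T+o)).round(4).tolist())
for n,p in dict(corner=(190,187,.045),endedge=(408,204,.045),carrier=(169,397,.083),cap=(169,389,.126),parked=(434,410,.083),pcap=(443,402,.126)).items():
    w=P(*p); print(n,w.round(4),"bay",((w-o)@M).round(4))
print("rack",at(c,492,253,.085),"cup",at(c,168,251,.06))
for n,p in dict(lavcap=(359.5,218,.126),corner=(309,235,.045),sideend=(316,203,.045)).items():
    w=at(s,*p); print("side",n,w.round(4),"bay",((w-o)@M).round(4))
E
```

```text
scale 0.9981463371683131 yaw -4.884275159362531 o [ 0.53838737 -0.11088391] resid [[0.0005, -0.0001], [-0.0002, 0.0007], [-0.0002, 0.0004], [-0.0001, -0.001]]
corner [ 0.5909 -0.0652] bay [0.0484 0.05  ]
endedge [ 0.5832 -0.1791] bay [ 0.0505 -0.0642]
carrier [ 0.4762 -0.0553] bay [-0.0667  0.0501]
cap [ 0.4755 -0.0551] bay [-0.0674  0.0503]
parked [ 0.4713 -0.189 ] bay [-0.0602 -0.0835]
pcap [ 0.4709 -0.1893] bay [-0.0606 -0.0839]
rack [ 0.49615899 -0.44189268] cup [0.49372986 0.38402687]
side lavcap [ 0.4766 -0.0474] bay [-0.0669  0.058 ]
side corner [ 0.5884 -0.0605] bay [0.0455 0.0545]
side sideend [ 0.5839 -0.1663] bay [ 0.05   -0.0514]
```

```bash
cat >> h.py <<'E'
A=np.radians(-4.884); M=np.array([[np.cos(A),-np.sin(A)],[np.sin(A),np.cos(A)]]); O=np.array([.5384,-.1109])
def go(bx,by,z,push,tilt,flip=None):
    """print shift (units of 30 mm) and turn to put the TCP at bay (bx,by), world z, leaning back from push direction (bay)"""
    from plant import r
    s=r.get_state(); R0=R.from_euler("xyz",s["eef_rot"],degrees=True)
    d=np.r_[M@push,0]; t=np.radians(tilt); k=np.array([0,0,1.])
    Z=np.sin(t)*d-np.cos(t)*k; best=None
    for sg in(1,-1):
        Y=sg*np.cross(k,d); Q=R.from_matrix(np.c_[np.cross(Y,Z),Y,Z])
        v=(R0.inv()*Q).as_rotvec(degrees=True)
        if best is None or np.linalg.norm(v)<np.linalg.norm(best): best=v
    p=np.r_[M@[bx,by]+O,z]
    print("xyz",(R0.inv().apply(p-s["tcp_pos"])/.03).round(3).tolist(),"rot",best.round(2).tolist(),"| tgt",p.round(4))
def st():
    from plant import r
    s=r.get_state(); p=s["tcp_pos"]
    print("t",s["time_s"],"tcp",p.round(4),"bay",((p[:2]-O)@M).round(4),"rot",s["eef_rot"].round(1),"F",s["contact_force"].round(1),"j",s["joints"].round(0))
E
python3 -c "
from h import *
go(-.12,.05,.2,[1,0],12); go(-.12,.05,.2,[1,0],0)"
```

```text
xyz [-11.933, 14.784, 0.879] rot [3.29, -11.73, 30.76] | tgt [ 0.4231 -0.0509  0.2   ]
xyz [-11.933, 14.784, 0.879] rot [0.06, -0.02, 30.88] | tgt [ 0.4231 -0.0509  0.2   ]
```

```bash
python3 -m crank '[{"xyz":[-3,3.7,0],"delta_rot":[0.8,-2.9,7.7],"claw":1},{"xyz":[-6,7.4,0],"delta_rot":[1.6,-5.9,15.4],"claw":1},{"xyz":[-11.93,14.78,0.88],"delta_rot":[3.29,-11.73,30.76],"claw":1},{"xyz":[-11.93,14.78,0.88],"delta_rot":[3.29,-11.73,30.76],"claw":1},{"xyz":[-11.93,14.78,0.88],"delta_rot":[3.29,-11.73,30.76],"claw":1},{"xyz":[-11.93,14.78,0.88],"delta_rot":[3.29,-11.73,30.76],"claw":1},{"xyz":[-11.93,14.78,0.88],"delta_rot":[3.29,-11.73,30.76],"claw":1},{"xyz":[-11.93,14.78,0.88],"delta_rot":[3.29,-11.73,30.76],"claw":1},{"xyz":[-11.93,14.78,0.88],"delta_rot":[3.29,-11.73,30.76],"claw":1},{"xyz":[-11.93,14.78,0.88],"delta_rot":[3.29,-11.73,30.76],"claw":1},{"xyz":[-11.93,14.78,0.88],"delta_rot":[3.29,-11.73,30.76],"claw":1},{"xyz":[-11.93,14.78,0.88],"delta_rot":[3.29,-11.73,30.76],"claw":1},{"xyz":[-11.93,14.78,0.88],"delta_rot":[3.29,-11.73,30.76],"claw":1},{"xyz":[-11.93,14.78,0.88],"delta_rot":[3.29,-11.73,30.76],"claw":1}]'
python3 -c "
from h import *
st(); go(-.12,.05,.06,[1,0],12); go(-.125,.05,.06,[1,0],20)"
```

```text
time_s: 1.95
tcp_pos: [0.423, -0.0523, 0.2002]
eef_rot: [-180.0, 12.0, 175.0]
contact_force: [0.5, 0.3, -0.4]
gripper_width: 0.0003
gripper_force: 0.0
t 1.95 tcp [ 0.423  -0.0523  0.2002] bay [-0.1199  0.0485] rot [-180.   12.  175.] F [ 0.5  0.3 -0.4] j [  26.  -11.  -43.    8.  -48. -126.]
xyz [0.977, 0.053, 4.569] rot [-0.07, 0.03, -0.12] | tgt [ 0.4231 -0.0509  0.06  ]
xyz [1.14, 0.053, 4.534] rot [-0.08, -7.97, -0.11] | tgt [ 0.4181 -0.0504  0.06  ]
```

```bash
python3 -m crank '[{"xyz":[0.98,0.05,4.57],"delta_rot":[0,0,0],"claw":1},{"xyz":[0.98,0.05,4.57],"delta_rot":[0,0,0],"claw":1},{"xyz":[0.98,0.05,4.57],"delta_rot":[0,0,0],"claw":1},{"xyz":[0.98,0.05,4.57],"delta_rot":[0,0,0],"claw":1},{"xyz":[0.98,0.05,4.57],"delta_rot":[0,0,0],"claw":1},{"xyz":[0.98,0.05,4.57],"delta_rot":[0,0,0],"claw":1}]'
python3 - <<'E'
from h import *
from plant import optics
st(); go(-.105,.05,.058,[1,0],12); go(0.01,.05,.058,[1,0],12)
c=optics.capture("side")["img"]
cv2.imwrite("pics/s1.png",cv2.resize(c[130:290,250:450],None,fx=3.7,fy=3.7,interpolation=cv2.INTER_CUBIC))
E
```

```text
time_s: 2.7
tcp_pos: [0.4232, -0.0502, 0.0608]
eef_rot: [-180.0, 12.1, 175.1]
contact_force: [0.6, 0.1, 0.7]
gripper_width: 0.0008
gripper_force: 0.0
t 2.7 tcp [ 0.4232 -0.0502  0.0608] bay [-0.1199  0.0507] rot [-180.    12.1  175.1] F [0.6 0.1 0.7] j [  25.    1.  -58.   17.  -21. -135.]
xyz [-0.467, -0.023, 0.196] rot [-0.01, 0.06, -0.01] | tgt [ 0.438  -0.0521  0.058 ]
xyz [-4.216, -0.023, 0.997] rot [-0.01, 0.06, -0.01] | tgt [ 0.5526 -0.0619  0.058 ]
```

View pics/s1.png

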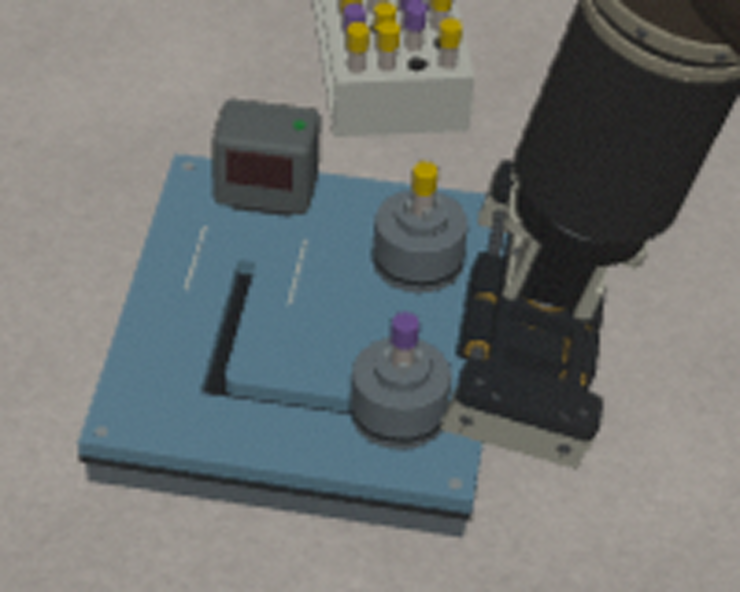

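The side crop shows the shut fingers standing on the deck just behind the carrier, at about (470,410). The tube is at (405,330), clear of the gripper, and the path is free. Now I'll push along the first leg.

```bash
python3 -m crank '[{"xyz":[-0.15,0,0.12],"delta_rot":[0,0,0],"claw":1},{"xyz":[-0.33,-0.02,0.16],"delta_rot":[0,0,0],"claw":1},{"xyz":[-0.5,-0.02,0.2],"delta_rot":[0,0,0],"claw":1},{"xyz":[-0.68,-0.02,0.23],"delta_rot":[0,0,0],"claw":1},{"xyz":[-0.85,-0.02,0.27],"delta_rot":[0,0,0],"claw":1},{"xyz":[-1.03,-0.02,0.31],"delta_rot":[0,0,0],"claw":1},{"xyz":[-1.2,-0.02,0.35],"delta_rot":[0,0,0],"claw":1},{"xyz":[-1.38,-0.02,0.38],"delta_rot":[0,0,0],"claw":1},{"xyz":[-1.55,-0.02,0.42],"delta_rot":[0,0,0],"claw":1},{"xyz":[-1.73,-0.02,0.46],"delta_rot":[0,0,0],"claw":1},{"xyz":[-1.9,-0.02,0.5],"delta_rot":[0,0,0],"claw":1},{"xyz":[-2.08,-0.02,0.53],"delta_rot":[0,0,0],"claw":1},{"xyz":[-2.25,-0.02,0.57],"delta_rot":[0,0,0],"claw":1},{"xyz":[-2.43,-0.02,0.61],"delta_rot":[0,0,0],"claw":1},{"xyz":[-2.6,-0.02,0.65],"delta_rot":[0,0,0],"claw":1},{"xyz":[-2.78,-0.02,0.68],"delta_rot":[0,0,0],"claw":1},{"xyz":[-2.95,-0.02,0.72],"delta_rot":[0,0,0],"claw":1},{"xyz":[-3.1,-0.02,0.75],"delta_rot":[0,0,0],"claw":1},{"xyz":[-3.2,-0.02,0.78],"delta_rot":[0,0,0],"claw":1},{"xyz":[-3.2,-0.02,0.78],"delta_rot":[0,0,0],"claw":1}]'
python3 - <<'E'
from h import *
from plant import optics
st(); go(0.01,.05,.058,[1,0],12)
c=optics.capture("side")["img"]
cv2.imwrite("pics/s2.png",cv2.resize(c[130:290,250:450],None,fx=3.7,fy=3.7,interpolation=cv2.INTER_CUBIC))
E
```

```text
time_s: 5.25
tcp_pos: [0.5221, -0.0589, 0.0573]
eef_rot: [-180.0, 12.0, 175.1]
contact_force: [-0.8, 0.8, 0.7]
gripper_width: 0.0003
gripper_force: 0.1
t 5.25 tcp [ 0.5221 -0.0589  0.0573] bay [-0.0207  0.0504] rot [-180.    12.   175.1] F [-0.8  0.8  0.7] j [  18.   11.  -45.   12.  -23. -124.]
xyz [-1.005, -0.014, 0.191] rot [-0.02, 0.02, 0.01] | tgt [ 0.5526 -0.0619  0.058 ]
```

View pics/s2.png

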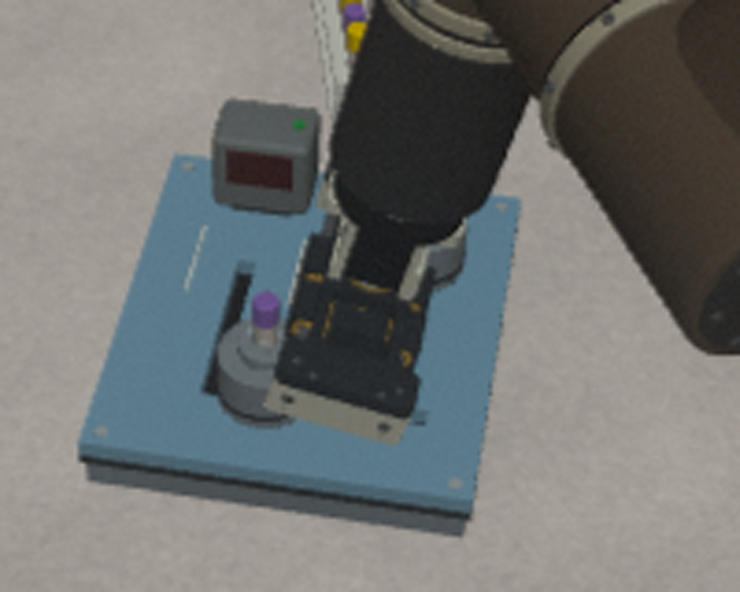

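The cap is at crop (265,310), with the fingers touching the puck's near side. There are about 30 mm left to the corner.

```bash
python3 -m crank '[{"xyz":[-0.12,0,0.02],"delta_rot":[0,0,0],"claw":1},{"xyz":[-0.25,-0.01,0.05],"delta_rot":[0,0,0],"claw":1},{"xyz":[-0.4,-0.01,0.08],"delta_rot":[0,0,0],"claw":1},{"xyz":[-0.55,-0.01,0.11],"delta_rot":[0,0,0],"claw":1},{"xyz":[-0.67,-0.01,0.13],"delta_rot":[0,0,0],"claw":1},{"xyz":[-0.77,-0.01,0.15],"delta_rot":[0,0,0],"claw":1},{"xyz":[-0.83,-0.01,0.17],"delta_rot":[0,0,0],"claw":1},{"xyz":[-0.88,-0.01,0.18],"delta_rot":[0,0,0],"claw":1},{"xyz":[-0.93,-0.01,0.19],"delta_rot":[0,0,0],"claw":1},{"xyz":[-0.96,-0.01,0.2],"delta_rot":[0,0,0],"claw":1},{"xyz":[-0.98,-0.01,0.2],"delta_rot":[0,0,0],"claw":1},{"xyz":[-0.98,-0.01,0.2],"delta_rot":[0,0,0],"claw":1}]'
python3 - <<'E'
from h import *
from plant import optics
st()
c=optics.capture("side")["img"]; c2=optics.capture("top")["img"]
a=cv2.resize(c[170:270,280:380],(400,400),interpolation=cv2.INTER_CUBIC)
b=cv2.resize(c2[180:280,320:420],(400,400),interpolation=cv2.INTER_CUBIC)
cv2.imwrite("pics/s3.png",np.hstack([a,b]))
E
```

```text
time_s: 6.8
tcp_pos: [0.5517, -0.0618, 0.0575]
eef_rot: [-180.0, 12.0, 175.1]
contact_force: [-1.0, -0.8, -1.1]
gripper_width: 0.0001
gripper_force: 0.5
t 6.8 tcp [ 0.5517 -0.0618  0.0575] bay [0.0091 0.0501] rot [-180.    12.   175.1] F [-1.  -0.8 -1.1] j [  17.   13.  -41.   11.  -25. -121.]
```

View pics/s3.png

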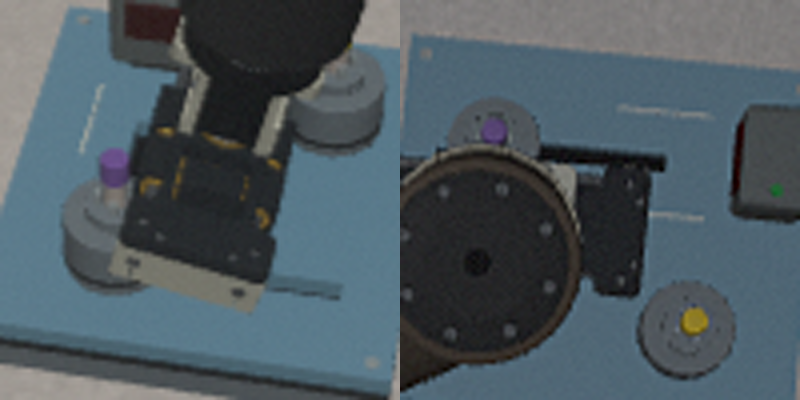

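The carrier stands at the corner, upright, with its cap at top pixel (343.1,212.3). I'll compute its bay position.

```bash
python3 - <<'E'
from h import *
from plant import optics
c=optics.capture("top"); w=at(c,343.1,212.2,.126); print(w,(w-O)@M)
go(-.02,.05,.058,[1,0],12); go(-.02,.05,.2,[1,0],12)
E
```

```text
[ 0.58842047 -0.0653995 ] [0.045965   0.04959397]
xyz [0.945, -0.003, -0.215] rot [-0.02, 0.02, 0.02] | tgt [ 0.5227 -0.0594  0.058 ]
xyz [-0.04, -0.005, -4.845] rot [-0.02, 0.02, 0.02] | tgt [ 0.5227 -0.0594  0.2   ]
```

```bash
python3 -m crank '[{"xyz":[-0.02,0,0],"delta_rot":[0,0,0],"claw":1},{"xyz":[-0.04,0,0.01],"delta_rot":[0,0,0],"claw":1},{"xyz":[-0.06,0,0.01],"delta_rot":[0,0,0],"claw":1},{"xyz":[-0.06,0,0.01],"delta_rot":[0,0,0],"claw":1}]' | grep -E "tcp|contact"
python3 -m crank '[{"xyz":[-0.02,0,0],"delta_rot":[0,0,0],"claw":1},{"xyz":[-0.04,0,0.01],"delta_rot":[0,0,0],"claw":1},{"xyz":[-0.04,0,0.01],"delta_rot":[0,0,0],"claw":1}]' | grep -E "tcp|contact"
python3 -c "
from h import *
st()"
```

```text
tcp_pos: [0.5536, -0.0619, 0.0576]
contact_force: [-0.9, -0.2, -0.3]
tcp_pos: [0.5547, -0.062, 0.0576]
contact_force: [-1.5, -0.4, -0.2]
t 7.825 tcp [ 0.5547 -0.062   0.0576] bay [0.0121 0.0501] rot [-180.    12.   175.1] F [-1.5 -0.4 -0.2] j [  17.   14.  -41.   10.  -25. -121.]
```

```bash
python3 -m crank '[{"xyz":[0.4,0,-0.1],"delta_rot":[0,0,0],"claw":1},{"xyz":[1,0,-0.22],"delta_rot":[0,0,0],"claw":1},{"xyz":[1,0,-0.22],"delta_rot":[0,0,0],"claw":1},{"xyz":[0.2,0,-4],"delta_rot":[0,0,0],"claw":1},{"xyz":[0.1,0,-4.9],"delta_rot":[0,0,0],"claw":1},{"xyz":[0.1,0,-4.9],"delta_rot":[0,0,0],"claw":1},{"xyz":[0.1,0,-4.9],"delta_rot":[0,0,0],"claw":1}]' 
python3 - <<'E'
from h import *
from plant import optics
st(); go(.05,.11,.2,[0,-1],20)
E
```

```text
time_s: 8.7
tcp_pos: [0.5226, -0.0587, 0.2031]
eef_rot: [179.9, 12.3, 175.1]
contact_force: [-0.1, -0.6, 0.1]
gripper_width: 0.0003
gripper_force: 0.0
t 8.7 tcp [ 0.5226 -0.0587  0.2031] bay [-0.0202  0.0507] rot [179.9  12.3 175.1] F [-0.1 -0.6  0.1] j [  19.   -0.  -32.    7.  -47. -117.]
xyz [-2.265, 1.976, 0.6] rot [25.09, -6.13, 86.52] | tgt [ 0.5976 -0.0056  0.2   ]
```

```bash
python3 - <<'E'
from h import *
Q=R.from_rotvec([25.09,-6.13,86.52],degrees=True)*R.from_euler("z",180,degrees=True)
print(Q.as_rotvec(degrees=True))
E
```

```text
[  6.19242516  25.34550526 -90.7473456 ]
```

```bash
python3 -m crank '[{"xyz":[-0.5,0.5,0.1],"delta_rot":[0.7,2.8,-10],"claw":1},{"xyz":[-2.26,1.98,0.6],"delta_rot":[6.2,25.3,-90.7],"claw":1},{"xyz":[-2.26,1.98,0.6],"delta_rot":[6.2,25.3,-90.7],"claw":1},{"xyz":[-2.26,1.98,0.6],"delta_rot":[6.2,25.3,-90.7],"claw":1},{"xyz":[-2.26,1.98,0.6],"delta_rot":[6.2,25.3,-90.7],"claw":1},{"xyz":[-2.26,1.98,0.6],"delta_rot":[6.2,25.3,-90.7],"claw":1},{"xyz":[-2.26,1.98,0.6],"delta_rot":[6.2,25.3,-90.7],"claw":1},{"xyz":[-2.26,1.98,0.6],"delta_rot":[6.2,25.3,-90.7],"claw":1},{"xyz":[-2.26,1.98,0.6],"delta_rot":[6.2,25.3,-90.7],"claw":1},{"xyz":[-2.26,1.98,0.6],"delta_rot":[6.2,25.3,-90.7],"claw":1},{"xyz":[-2.26,1.98,0.6],"delta_rot":[6.2,25.3,-90.7],"claw":1},{"xyz":[-2.26,1.98,0.6],"delta_rot":[6.2,25.3,-90.7],"claw":1},{"xyz":[-2.26,1.98,0.6],"delta_rot":[6.2,25.3,-90.7],"claw":1},{"xyz":[-2.26,1.98,0.6],"delta_rot":[6.2,25.3,-90.7],"claw":1}]' 
python3 - <<'E'
from h import *
st(); go(.05,.11,.2,[0,-1],20); go(.05,.11,.056,[0,-1],20)
E
```

```text
time_s: 10.45
tcp_pos: [0.5962, -0.006, 0.1974]
eef_rot: [179.8, -20.1, -94.9]
contact_force: [0.1, 0.2, 0.4]
gripper_width: 0.0006
gripper_force: 0.0
t 10.45 tcp [ 0.5962 -0.006   0.1974] bay [0.0486 0.1094] rot [179.8 -20.1 -94.9] F [0.1 0.2 0.4] j [ 29.  18. -18.  18. -67. -42.]
xyz [0.011, -0.045, -0.089] rot [0.22, -0.06, -0.03] | tgt [ 0.5976 -0.0056  0.2   ]
xyz [-1.635, -0.061, 4.42] rot [0.22, -0.06, -0.03] | tgt [ 0.5976 -0.0056  0.056 ]
```

```bash
python3 -m crank '[{"xyz":[-0.7,-0.06,2],"delta_rot":[0,0,0],"claw":1},{"xyz":[-1.63,-0.06,4.4],"delta_rot":[0,0,0],"claw":1},{"xyz":[-1.63,-0.06,4.4],"delta_rot":[0,0,0],"claw":1},{"xyz":[-1.63,-0.06,4.4],"delta_rot":[0,0,0],"claw":1},{"xyz":[-1.63,-0.06,4.4],"delta_rot":[0,0,0],"claw":1}]' 
python3 - <<'E'
from h import *
from plant import optics
st(); go(.05,-.015,.056,[0,-1],20)
c=optics.capture("side")["img"]; c2=optics.capture("top")["img"]
a=cv2.resize(c[170:270,280:380],(400,400),interpolation=cv2.INTER_CUBIC)
b=cv2.resize(c2[180:280,320:420],(400,400),interpolation=cv2.INTER_CUBIC)
cv2.imwrite("pics/s4.png",np.hstack([a,b]))
E
```

```text
time_s: 11.08
tcp_pos: [0.5991, -0.0047, 0.0587]
eef_rot: [180.0, -20.0, -94.9]
contact_force: [-0.4, 0.1, -1.1]
gripper_width: 0.0007
gripper_force: 0.0
t 11.075 tcp [ 0.5991 -0.0047  0.0587] bay [0.0515 0.111 ] rot [180.  -20.  -94.9] F [-0.4  0.1 -1.1] j [ 28.  26. -27.  22. -50. -49.]
xyz [3.915, 0.047, 1.521] rot [0.05, 0.0, -0.02] | tgt [ 0.5869 -0.1301  0.056 ]
```

View pics/s4.png

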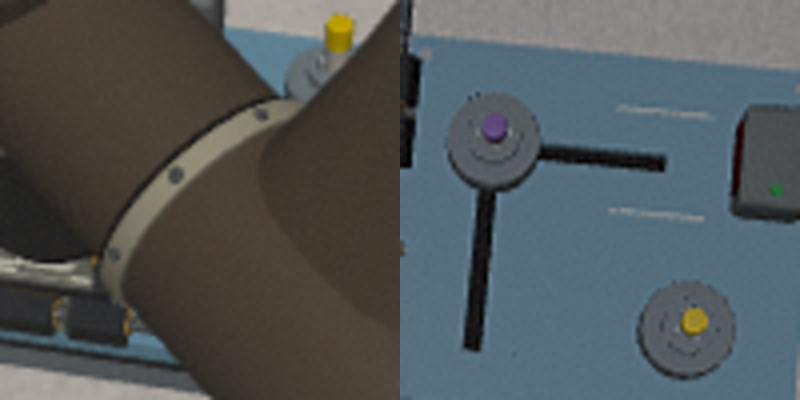

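The carrier is upright at the corner in the top view, with its cap at crop (494,127). The second leg is free, and the fingers are at the left, at (408,110). Now I'll push along the second leg.

```bash
python3 -m crank '[{"xyz":[0.14,0,0.1],"delta_rot":[0,0,0],"claw":1},{"xyz":[0.31,0.01,0.19],"delta_rot":[0,0,0],"claw":1},{"xyz":[0.48,0.01,0.26],"delta_rot":[0,0,0],"claw":1},{"xyz":[0.65,0.01,0.32],"delta_rot":[0,0,0],"claw":1},{"xyz":[0.82,0.02,0.38],"delta_rot":[0,0,0],"claw":1},{"xyz":[0.99,0.02,0.44],"delta_rot":[0,0,0],"claw":1},{"xyz":[1.16,0.02,0.51],"delta_rot":[0,0,0],"claw":1},{"xyz":[1.33,0.02,0.57],"delta_rot":[0,0,0],"claw":1},{"xyz":[1.5,0.03,0.63],"delta_rot":[0,0,0],"claw":1},{"xyz":[1.67,0.03,0.69],"delta_rot":[0,0,0],"claw":1},{"xyz":[1.84,0.03,0.76],"delta_rot":[0,0,0],"claw":1},{"xyz":[2.01,0.03,0.82],"delta_rot":[0,0,0],"claw":1},{"xyz":[2.18,0.03,0.88],"delta_rot":[0,0,0],"claw":1},{"xyz":[2.35,0.04,0.94],"delta_rot":[0,0,0],"claw":1},{"xyz":[2.52,0.04,1.01],"delta_rot":[0,0,0],"claw":1},{"xyz":[2.69,0.04,1.07],"delta_rot":[0,0,0],"claw":1},{"xyz":[2.84,0.04,1.12],"delta_rot":[0,0,0],"claw":1},{"xyz":[2.97,0.04,1.17],"delta_rot":[0,0,0],"claw":1},{"xyz":[3.05,0.04,1.2],"delta_rot":[0,0,0],"claw":1},{"xyz":[3.05,0.04,1.2],"delta_rot":[0,0,0],"claw":1}]' 
python3 - <<'E'
from h import *
from plant import optics
st(); go(.05,-.02,.056,[0,-1],20)
c=optics.capture("side")["img"]; c2=optics.capture("top")["img"]
a=cv2.resize(c[140:240,270:370],(400,400),interpolation=cv2.INTER_CUBIC)
b=cv2.resize(c2[180:280,320:420],(400,400),interpolation=cv2.INTER_CUBIC)
cv2.imwrite("pics/s5.png",np.hstack([a,b]))
E
```

```text
time_s: 13.68
tcp_pos: [0.5876, -0.1035, 0.054]
eef_rot: [179.8, -20.1, -94.9]
contact_force: [0.8, 0.5, 0.1]
gripper_width: 0.0007
gripper_force: 0.1
t 13.675 tcp [ 0.5876 -0.1035  0.054 ] bay [0.0484 0.0116] rot [179.8 -20.1 -94.9] F [0.8 0.5 0.1] j [ 19.  24. -32.  26. -46. -44.]
xyz [1.011, -0.054, 0.3] rot [0.25, -0.09, 0.01] | tgt [ 0.5865 -0.1351  0.056 ]
```

View pics/s5.png

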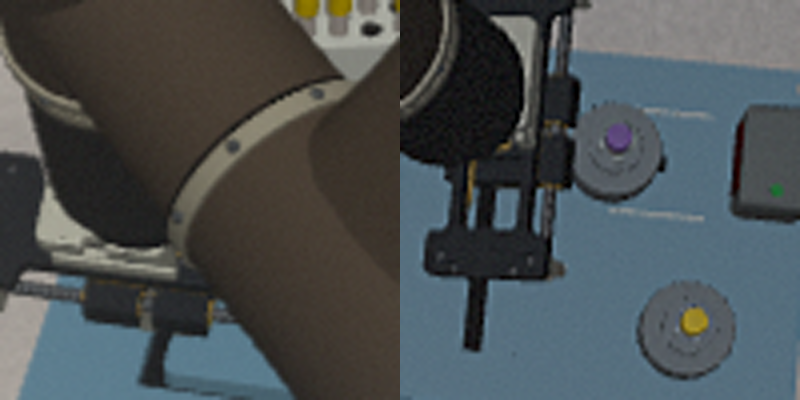

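The carrier is partway along the second leg, upright, with its cap at crop (618,136) and so top pixel (374.4,213.9). It has about 32 mm to go. I'll push most of that, then creep.

```bash
python3 -m crank '[{"xyz":[0.11,0,0.03],"delta_rot":[0,0,0],"claw":1},{"xyz":[0.24,0,0.07],"delta_rot":[0,0,0],"claw":1},{"xyz":[0.37,-0.01,0.11],"delta_rot":[0,0,0],"claw":1},{"xyz":[0.5,-0.01,0.16],"delta_rot":[0,0,0],"claw":1},{"xyz":[0.6,-0.01,0.19],"delta_rot":[0,0,0],"claw":1},{"xyz":[0.68,-0.01,0.22],"delta_rot":[0,0,0],"claw":1},{"xyz":[0.74,-0.01,0.24],"delta_rot":[0,0,0],"claw":1},{"xyz":[0.79,-0.01,0.26],"delta_rot":[0,0,0],"claw":1},{"xyz":[0.84,-0.01,0.27],"delta_rot":[0,0,0],"claw":1},{"xyz":[0.88,-0.01,0.28],"delta_rot":[0,0,0],"claw":1},{"xyz":[0.91,-0.01,0.29],"delta_rot":[0,0,0],"claw":1},{"xyz":[0.91,-0.01,0.29],"delta_rot":[0,0,0],"claw":1}]' | grep -E "tcp|contact"
python3 - <<'E'
from h import *
from plant import optics
st()
c=optics.capture("top"); w=at(c,374.4,213.9,.126); print("before",(w-O)@M)
cv2.imwrite("pics/s6.png",cv2.resize(c["img"][180:260,350:430],(640,640),interpolation=cv2.INTER_CUBIC)[:600])
E
```

```text
tcp_pos: [0.5856, -0.1319, 0.0553]
contact_force: [0.1, -0.2, -1.2]
t 15.275 tcp [ 0.5856 -0.1319  0.0553] bay [ 0.0488 -0.0169] rot [179.8 -20.1 -94.9] F [ 0.1 -0.2 -1.2] j [ 16.  24. -32.  27. -45. -42.]
before [ 0.04923092 -0.02799899]
```

View pics/s6.png

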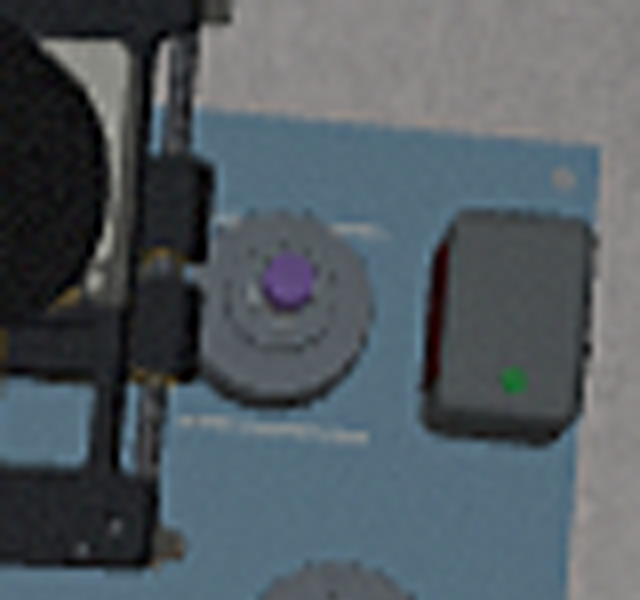

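The cap is at crop (290,280), so top pixel (386,215). The carrier is upright and about 3.5 mm short of the end, so I'll creep with the force in view.

```bash
python3 -m crank '[{"xyz":[0.02,0,0.01],"delta_rot":[0,0,0],"claw":1},{"xyz":[0.04,0,0.01],"delta_rot":[0,0,0],"claw":1},{"xyz":[0.06,0,0.02],"delta_rot":[0,0,0],"claw":1},{"xyz":[0.06,0,0.02],"delta_rot":[0,0,0],"claw":1}]' | grep -E "tcp|contact"
python3 - <<'E'
from h import *
from plant import optics
st(); c=optics.capture("top"); i=c["img"].astype(int)[200:230,370:400]
m=(i[...,0]>i[...,1]+25)&(i[...,2]>i[...,1]+5); v,u=np.nonzero(m); w=at(c,370+u.mean(),200+v.mean(),.126); print(m.sum(),u.mean()+370,v.mean()+200,(w-O)@M)
E
```

```text
tcp_pos: [0.5854, -0.1337, 0.0553]
contact_force: [-0.4, 1.0, -0.4]
t 15.825 tcp [ 0.5854 -0.1337  0.0553] bay [ 0.0488 -0.0187] rot [179.8 -20.1 -94.9] F [-0.4  1.  -0.4] j [ 16.  24. -33.  27. -45. -42.]
34 386.4117647058824 214.6764705882353 [ 0.05017136 -0.0577614 ]
```

```bash
python3 -m crank '[{"xyz":[0.02,0,0.01],"delta_rot":[0,0,0],"claw":1},{"xyz":[0.04,0,0.01],"delta_rot":[0,0,0],"claw":1},{"xyz":[0.04,0,0.01],"delta_rot":[0,0,0],"claw":1}]' | grep -E "tcp|contact"
python3 -m crank '[{"xyz":[0.02,0,0.01],"delta_rot":[0,0,0],"claw":1},{"xyz":[0.02,0,0.01],"delta_rot":[0,0,0],"claw":1}]' | grep -E "tcp|contact"
python3 -m crank '[{"xyz":[-0.4,0,-0.14],"delta_rot":[0,0,0],"claw":1},{"xyz":[-1,0,-0.36],"delta_rot":[0,0,0],"claw":1},{"xyz":[-1.3,0,-0.45],"delta_rot":[0,0,0],"claw":1},{"xyz":[-1,0,-2.5],"delta_rot":[0,0,0],"claw":1},{"xyz":[-0.5,0,-4.5],"delta_rot":[0,0,0],"claw":1},{"xyz":[-0.5,0,-4.5],"delta_rot":[0,0,0],"claw":1},{"xyz":[-0.5,0,-4.5],"delta_rot":[0,0,0],"claw":1},{"xyz":[-0.5,0,-4.5],"delta_rot":[0,0,0],"claw":1}]'
python3 - <<'E'
from h import *
from plant import optics
st(); c=optics.capture("top"); i=c["img"].astype(int)[200:230,370:400]
m=(i[...,0]>i[...,1]+25)&(i[...,2]>i[...,1]+5); v,u=np.nonzero(m); w=at(c,370+u.mean(),200+v.mean(),.126); print(m.sum(),u.mean()+370,v.mean()+200,(w-O)@M)
cv2.imwrite("pics/s7.png",cv2.resize(c["img"][180:300,310:430],(600,600),interpolation=cv2.INTER_CUBIC))
E
```

```text
tcp_pos: [0.5853, -0.1349, 0.0554]
contact_force: [0.1, 1.0, -1.0]
tcp_pos: [0.5854, -0.1353, 0.0554]
contact_force: [0.1, 4.0, 0.3]
time_s: 17.5
tcp_pos: [0.5901, -0.0755, 0.1757]
eef_rot: [179.6, -20.1, -94.8]
contact_force: [-1.0, -0.1, -0.4]
gripper_width: 0.0006
gripper_force: 0.0
t 17.5 tcp [ 0.5901 -0.0755  0.1757] bay [0.0485 0.0397] rot [179.6 -20.1 -94.8] F [-1.  -0.1 -0.4] j [ 22.  17. -22.  20. -62. -39.]
36 386.9166666666667 214.63888888888889 [ 0.05038697 -0.05899686]
```

View pics/s7.png

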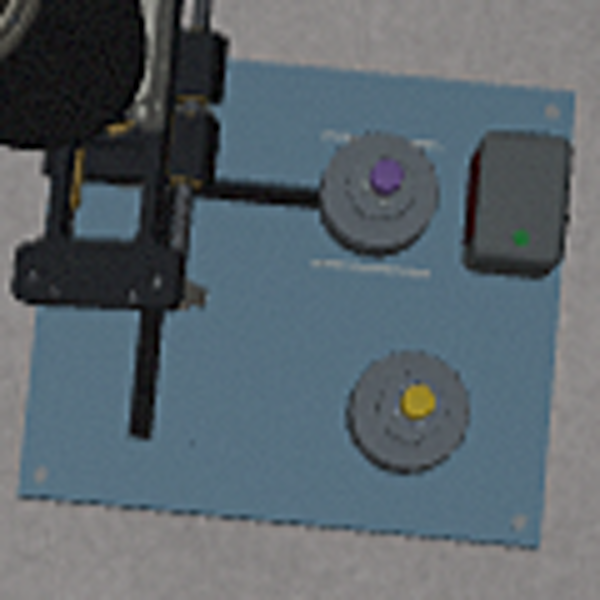

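The carrier stands upright at the slot's end, with its cap at crop (387,176). The last push met a 4 N stop, the gripper is clear and the parked carrier hasn't moved.

```bash
python3 -c "
from plant import job
print(job.close_job())"
```

```text
the job is handed in; nothing more can be done
None
```

The carrier with the lavender-capped tube is at the end of the slot in front of the reader, measured about 1 mm from the slot's end. It is upright with the gripper clear, and I handed the job in at about 17.5 s of the 51 s allowed; no verdict was returned.

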